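# Dock the tube rack in the corner stop of the code reader

## Robot

A 6-joint arm with a two-finger parallel gripper is mounted at the origin on the work surface. World frame = base frame: x ahead of the robot, y to its left, z up, the work surface at z = 0. Lengths are in mm, angles in degrees, forces in N, time in s.
With the tool pointing down it reaches from about 300 to 850 mm from the base axis. Payload 4.2 kg.
Tool frame: the origin (TCP) lies midway between the tips of the shut fingers; the grasp point (between the pads) lies 19 mm behind it (env.tcp_to_grasp is the distance from the TCP to the grasp point, in mm); z points along the fingers, x is the direction in which the jaws open and shut, and the axes are right-handed (so a half turn about z gives the same grasp; the last joint's range is limited). The gripper opens to 91 mm and grips with 3 to 60 N. Pads are 32 mm wide; open, the fingers measure 118 mm over their backs; the gripper's body (76 mm by 178 mm) begins 60 mm behind the grasp point.
Start: joints at [-70.818, 18.312, 89.639, -0, 72.044, -1.146], TCP at [199.761, -539.202, 213.976] pointing down, gripper open.
Joint ranges: [-177.97, 177.97], [-48.28, 115.42], [12.27, 149.76], [-77.06, 257.06], [2.81, 150.46], [-146.56, 146.56]. Speed limits (degrees/s): [147.25, 147.25, 180, 180, 180, 180].

## Interface

Orientations are given as [roll, pitch, yaw] about the fixed x, y, z axes, in that order (R = Rz(yaw) Ry(pitch) Rx(roll)).
In Python, from workcell import env gives the robot as it stands.
- The arm moves only by the tool drive_tool, never from a script. Its argument "motion" is a list of rows, each a list of 2 entries, a list of its own where there are three numbers: the shift along the world's x, y, z in m, then the turn, a rotation vector about the world's x, y, z in rad. In form: [[[dx, dy, dz], [wx, wy, wz]], ...]. A call has exactly 10 rows; each row shifts and turns the commanded pose from where the row before left it; what a row does not reach is not made up. A row lasts 1/12 s, in which the tool goes at most 41.7 mm and 7.16 degrees, less where a joint would pass 70% of its speed; a pose out of reach is approached as far as the arm can. A call is refused whole if a number of a shift passes 0.0417 or a number of a turn 0.125, either way. A call with a gripper value outside its range is refused whole. "claw" is the opening, from 0 (shut) to 1 (fully open), set as the call begins (left out, the last holds). The fingers move at their own pace and stop on an object; "force" is the grip in N (left out, the last holds). Time passes only in rows, so rows that do not move let the fingers close, or fill a call up. It gives the time, the measured TCP pose, the force and the opening at its end, in the units of the state.
- env.state(): the state, without advancing time (a new reading comes with each control period).
- env.grab_frame(name): name is "scene" or "top" or "wrist"; returns the picture (400x640x3 uint8, red, green, blue); there is no depth.
- env.camera_params(name): a dict with "fov_y" (degrees; the focal length in pixels is half the picture's height over the tangent of half this angle, whatever the lens; pixels are square), "cx", "cy" (the principal point, pixels), "k1" (the pictures are not rectified: a ray, as slopes to the right and down, at radius r is drawn at 1 + k1 r^2 times it, then the intrinsics apply), "pose" (4x4, takes a point from camera to world coordinates). Camera axes: x right, y down, z forward; pixel columns grow to the right and rows downward; lengths in mm; the calibration is good to about 2 mm. A picture is of the moment at which its call begins: read the wrist's pose just before it. camera_params takes no time and is no camera call; for the wrist camera it gives the pose at the moment of the call.
- env.job_done(): hands the job in, once; it reports no verdict.
The state is a dict: "time_s": time; "qpos": joint angles; "qvel": joint speeds; "effort": joint torques, N m; "ee_pos": TCP position; "ee_rot": TCP orientation; "force": force on the tool from outside, world axes, zero at the start; "torque": the same for the moment, N m; "gripper_width": finger opening in mm.
Only numpy, scipy, OpenCV 4.12 (cv2) and the standard library are available. Lean on these libraries where they do the work, as an engineer would, in place of code of your own. Each camera call takes 0.05 s, during which the arm holds its last target.

## Task

Push the grey tube rack along the bench, keeping it flat on the bench and never lifting it, until it sits fully home in the corner stop of the code reader: one long side flush against the back rail, one short end flush against the side rail. Leave the white bottle, the glass beaker and the amber jar where they stand.

Things in the scene. Friction and masses are not known exactly. Their poses are not given: they have to be found in the camera images.
- rack: Loose grey tube rack, a box 86 (its x) by 127 (its y) by 40 mm high, about 0.3 kg; the white caps of tubes sunk and fixed in its top rise only 2 mm above it, its sides are plain and upright. Origin: centre of its underside, z up. It starts to the robot's right of the reader, its y within 0.6 rad of the reader's y. Either long side may meet the back rail.
- reader: Fixed code reader: white box 85 deep, 150 wide, 55 mm high, with an L of two aluminium rails on the robot's side, 18 mm high, 12 thick. Origin: inner corner of the L, on the bench; x away from the robot, y to its left, z up. Back rail: inner face x = 0, y -140 to 0 mm, white box right behind it. Side rail: inner face y = 0, x -90 to 0 mm. The rack goes at negative x and y.
- bottle: White plastic bottle, 58 mm diameter, 115 mm tall, loose; bystander. Origin: centre of its underside.
- beaker: Empty glass beaker, 66 mm diameter at the rim, 85 mm tall, loose; bystander. Origin: centre of its underside.
- jar: Amber glass jar with black cap, 54 mm diameter, 70 mm tall, loose; bystander. Origin: centre of its underside.
- dock (a point): Point on the bench, fixed to the reader at its x = -43, y = -63.5 mm, with the reader's axes: where the centre of the docked rack's underside lies, the rack's y along the reader's y.
Not all that is in view belongs to the job. What is shaped like the rack but red is not meant.

How it is judged (in metres and radians):
At the end, for the whole second after the job is handed in: The rack rests flat on the bench in the corner stop, its long side within 4 mm of the back rail and its short end within 4 mm of the side rail (both at mid-side), square to the rails within 0.04 rad (2.3 degrees), at rest (x of rack in the frame of reader between -0.047 and -0.038 m and y of rack in the frame of reader between -0.0675 and -0.0585 m and angle between the y axis of rack and the y axis of reader, either way round below 0.04 rad and height (world z) of rack below 0.003 m and angle between rack's own z axis and vertical below 0.05 rad and linear speed of rack below 0.01 m/s); the robot touches nothing.
It fails at once if the rack is lifted off the bench (its underside's centre more than 10 mm up) or tipped by more than 0.2 rad (height (world z) of rack above 0.01 m or angle between rack's own z axis and vertical above 0.2 rad).
It fails at once if the bottle, beaker or jar is moved by more than 15 mm or tipped (distance of any of bottle, beaker, jar from where it was at the start of the episode above 0.015 m or angle between any of bottle, beaker, jar's own z axis and vertical above 0.3 rad).
It also fails if it takes over 72 s, if anything falls off the work surface, if the arm or the gripper's body presses on something with over 40 N, if the wrist force passes 120 N, or if a joint passes its speed limit or range.

## Working session

There is one attempt and no reset: what is moved stays moved. The work goes in short steps, Python scripts to look and compute and a tool call to move; the robot and the scene stay as the last step left them, time stands still between calls to the robot, and variables do not carry over. Pictures are saved under pics/ and viewed, and the job is handed in when it is done.

Besides the shell and the picture viewer there is one more tool, called as name(argument=value, ...) on one line, values as JSON. drive_tool: Moves the arm, as the interface text tells. Its arguments: {"type":"object","properties":{"motion":{"type":"array","items":{"type":"array"}},"claw":{"type":"number"},"force":{"type":"number"}},"required":["motion"]}

```bash
mkdir -p pics; ls
python3 - <<'E'
from workcell import env
import cv2
for n in ("top","scene","wrist"):
    p=env.camera_params(n); print(n,p)
    cv2.imwrite(f"pics/{n}0.png",env.grab_frame(n)[:,:,::-1])
print(env.state())
E
```

```text
pics
top {'fov_y': 42.24045861580453, 'cx': 316.60802659843984, 'cy': 197.04860245117175, 'k1': -0.09718745755537109, 'pose': array([[-2.50878968e-02, -9.94922743e-01,  9.74645257e-02,
         4.03940874e+02],
       [-9.99663352e-01,  2.56131234e-02,  4.14128088e-03,
         2.93726804e+01],
       [-6.61662545e-03, -9.73278184e-02, -9.95230383e-01,
         1.30839963e+03],
       [ 0.00000000e+00,  0.00000000e+00,  0.00000000e+00,
         1.00000000e+00]])}
scene {'fov_y': 56.89767900566359, 'cx': 325.4620905863791, 'cy': 201.34591242540802, 'k1': -0.05117805530775971, 'pose': array([[-4.36933947e-01,  7.48681176e-01, -4.98563158e-01,
         8.85108440e+02],
       [ 8.99481730e-01,  3.60824398e-01, -2.46451560e-01,
         2.21558057e+02],
       [-4.61989222e-03, -5.56131505e-01, -8.31081468e-01,
         6.78358130e+02],
       [ 0.00000000e+00,  0.00000000e+00,  0.00000000e+00,
         1.00000000e+00]])}
wrist {'fov_y': 59.92471255882025, 'cx': 323.11814521633084, 'cy': 195.83518990652138, 'k1': 0.01246173799611705, 'pose': array([[ 3.47290625e-01, -9.10788774e-01, -2.2
[... 253 characters left out ...]
.00000000e+00,
         1.00000000e+00]])}
{'time_s': 0.15, 'qpos': array([-7.08174398e+01,  1.83405883e+01,  8.96886981e+01, -8.56916437e-04,
        7.20442458e+01, -1.14512425e+00]), 'qvel': array([-0.00359544, -0.02495162, -0.22658708,  0.00336237,  0.05116997,
        0.00589525]), 'effort': array([ 3.96831219e-04, -4.12774658e+01, -2.32156420e+01,  7.27933994e-02,
        4.34427266e-02, -1.07997937e-04]), 'ee_pos': array([ 199.63001472, -538.83699569,  213.35107301]), 'ee_rot': array([-1.79999345e+02,  7.35337809e-02, -6.96720504e+01]), 'force': array([-0.83774589,  0.90679127,  0.07127466]), 'torque': array([-0.05739377, -0.01083726, -0.00465759]), 'gripper_width': 91.27514998834144}
```

View pics/top0.png

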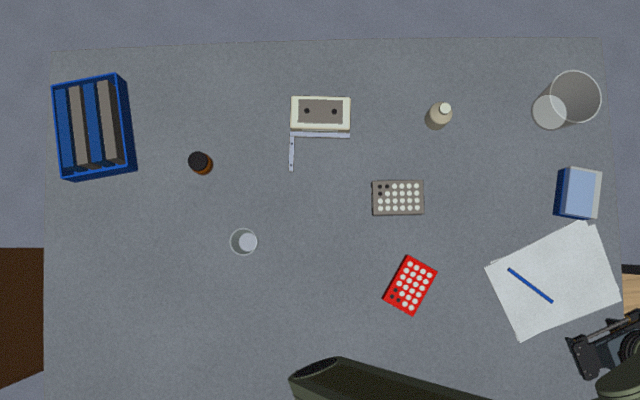

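View pics/scene0.png

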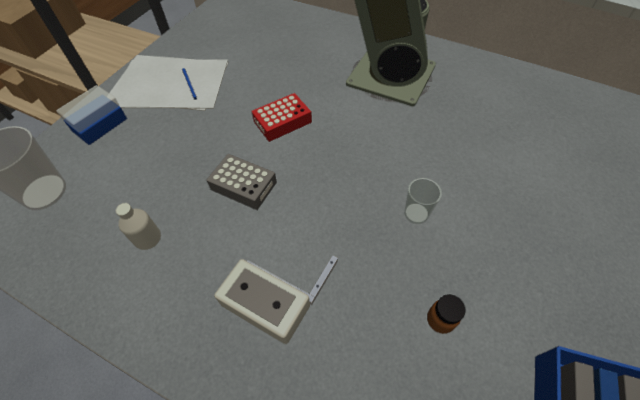

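View pics/wrist0.png

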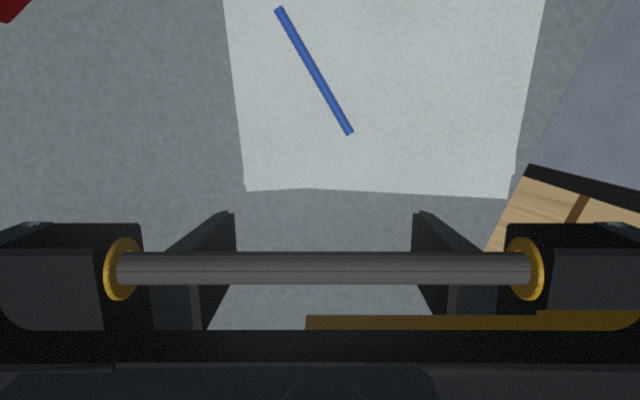

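The top view shows two rack-shaped things: grey at (398,198) and red at (410,285). The grey one fits the description and the red one is excluded. The reader's L corner is near (293,136), the bottle at (438,115), the jar at (200,163) and the beaker at (243,241).

```bash
cat > h.py <<'E'
import numpy as np, cv2
from workcell import env
def K(p):
    f=200/np.tan(np.radians(p['fov_y']/2)); return f
def ray(p,uv):
    d=(np.asarray(uv,float)-[p['cx'],p['cy']])/K(p)
    rd=np.linalg.norm(d); r=rd
    for _ in range(20): r=rd/(1+p['k1']*r*r)
    s=d*(r/rd if rd>0 else 1)
    return p['pose'][:3,3],p['pose'][:3,:3]@np.array([s[0],s[1],1])
def onz(p,uv,z):
    o,d=ray(p,uv); return (o+d*(z-o[2])/d[2])[:2]
def proj(p,X):
    c=p['pose'][:3,:3].T@(np.asarray(X,float)-p['pose'][:3,3]); s=c[:2]/c[2]
    return s*(1+p['k1']*(s@s))*K(p)+[p['cx'],p['cy']]
E
python3 - <<'E'
import cv2
im=cv2.imread('pics/top0.png')
c=im[85:225,280:460]
cv2.imwrite('pics/crop0.png',cv2.resize(c,None,fx=4.2,fy=4.2,interpolation=cv2.INTER_CUBIC))
E
```

```text
(no output)
```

View pics/crop0.png

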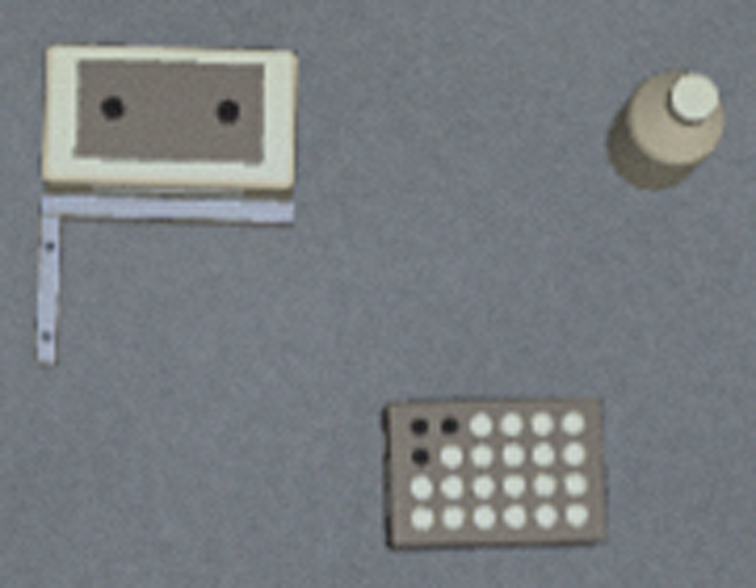

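```bash
cat > m.py <<'E'
from h import *
def rail(im,p):
    i=im.astype(int); m=((i[...,0]-i[...,2]>14)&(i.min(2)>125)).astype(np.uint8)  # bgr bluish bright
    return m
def edges(p,pts,z): return np.array([onz(p,q,z) for q in pts])
E
python3 - <<'E'
from m import *
im=cv2.imread('pics/top0.png'); p=env.camera_params('top')
for n,(x,y) in dict(rail=(320,136),side=(292,150),bench=(330,180),rack=(375,212),box=(295,125)).items(): print(n,im[y,x])
f=lambda pts,z:[print(np.round(onz(p,((x+.5)/4.2-.5+280,(y+.5)/4.2-.5+85),z),1)) for x,y in pts]
print('rack');f([(391,404),(603,398),(606,540),(393,546)],40)
print('rail inner');f([(59,215),(293,222),(55,362)],18)
print('rail outer');f([(42,198),(293,206),(37,362)],18)
print('box');f([(48,47),(298,52),(292,188),(43,182)],55)
for n,uv,z in (('bottle',(445,108),115),('beaker',(243,241),42),('jar',(198,159),70)):print(n,onz(p,uv,z))
E
```

```text
rail [163 142 139]
side [186 170 161]
bench [129 122 116]
rack [123 127 132]
box [189 202 193]
rack
[ 564.9 -104.9]
[ 565.3 -230.4]
[ 481.5 -228.3]
[ 481.3 -103.1]
rail inner
[687.9  89. ]
[679.9 -52.1]
[598.2  93.2]
rail outer
[698.7  99.1]
[689.8 -52.5]
[598.5 104. ]
box
[781.6  91.9]
[774.6 -56.2]
[692.4 -49.9]
[699.8  96.4]
bottle [ 725.25375552 -275.61187468]
beaker [424.60417597 217.35414522]
jar [625.85257303 321.30885892]
```

Sizes check out: the rack measures 125.5 x 84 and the rail 141 x 90. The reader corner is at about (688, 89) with yaw about -3°, which puts the dock at about (642, 28). The rack centre is at about (523, -167) with yaw about -0.4°.

Plan:
1. Push the right end +y with two half-open finger tips, since the bottle blocks doing +x first.
2. Push the long side +x.
3. Push the end +y again.

drive_tool(motion=[[[0.025,0.026,0],[0,0,0.1164]],[[0.025,0.026,0],[0,0,0.1164]],[[0.025,0.026,0],[0,0,0.1164]],[[0.025,0.026,0],[0,0,0.1164]],[[0.025,0.026,0],[0,0,0.1164]],[[0.025,0.026,0],[0,0,0.1164]],[[0.025,0.026,0],[0,0,0.1164]],[[0.025,0.026,0],[0,0,0.1164]],[[0.025,0.026,0],[0,0,0.1164]],[[0.025,0.026,0],[0,0,0.1164]]], claw=0.5)

```text
time_s: 0.98
ee_pos: [450.6, -277.6, 213.8]
ee_rot: [-180.0, 0.0, -2.6]
force: [1.2, 0.2, 0.3]
gripper_width: 45.5
```

drive_tool(motion=[[[0.018,0,-0.01],[0,0,0]],[[0.018,0,-0.02],[0,0,0]],[[0.018,0,-0.02],[0,0,0]],[[0.018,0,-0.025],[0,0,0]],[[0,0,-0.025],[0,0,0]],[[0,0,-0.025],[0,0,0]],[[0,0,-0.025],[0,0,0]],[[0,0,-0.025],[0,0,0]],[[0,0,-0.015],[0,0,0]],[[0,0,-0.01],[0,0,0]]])

```text
time_s: 1.82
ee_pos: [520.5, -278.5, 11.5]
ee_rot: [-179.9, 0.2, -3.0]
force: [-0.4, -0.1, -1.2]
gripper_width: 45.8
```

Run:
```python
from h import *
cv2.imwrite('pics/top1.png',cv2.resize(env.grab_frame('top')[:,:,::-1][80:300,270:500],None,fx=3,fy=2.7)[:600])
cv2.imwrite('pics/wrist1.png',env.grab_frame('wrist')[:,:,::-1])
s=env.state(); print(s['ee_pos'],s['ee_rot'],s['force'])
```

```text
[ 520.63222779 -278.5755986    12.18393541] [-179.90118967    0.19536462   -2.97978204] [-0.8003365  -0.37702555 -0.16697808]
```

View pics/top1.png

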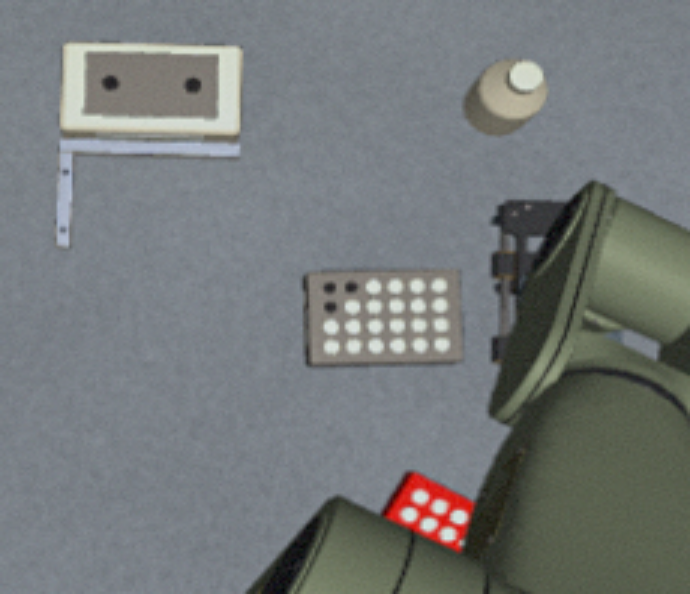

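View pics/wrist1.png

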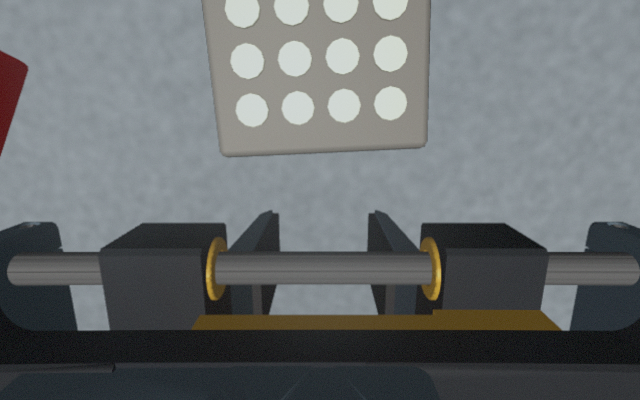

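The wrist view shows the rack's end face, bottom edge at rows 148-155 and columns 222-425, centred ahead of the two fingers. Pushing now.

drive_tool(motion=[[[0,0.008,0],[0,0,0]],[[0,0.008,0],[0,0,0]],[[0,0.006,0],[0,0,0]],[[0,0.006,0],[0,0,0]],[[0,0.006,0],[0,0,0]],[[0,0.006,0],[0,0,0]],[[0,0.008,0],[0,0,0]],[[0,0.008,0],[0,0,0]],[[0,0.008,0],[0,0,0]],[[0,0.006,0],[0,0,0]]])

```text
time_s: 2.75
ee_pos: [521.9, -208.3, 14.1]
ee_rot: [180.0, -0.0, -3.0]
force: [0.6, -3.1, 1.7]
gripper_width: 46.1
```

Run:
```python
from h import *
cv2.imwrite('pics/top2.png',cv2.resize(env.grab_frame('top')[:,:,::-1][80:260,270:460],None,fx=3.3,fy=3.3))
```

```text
(no output)
```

View pics/top2.png

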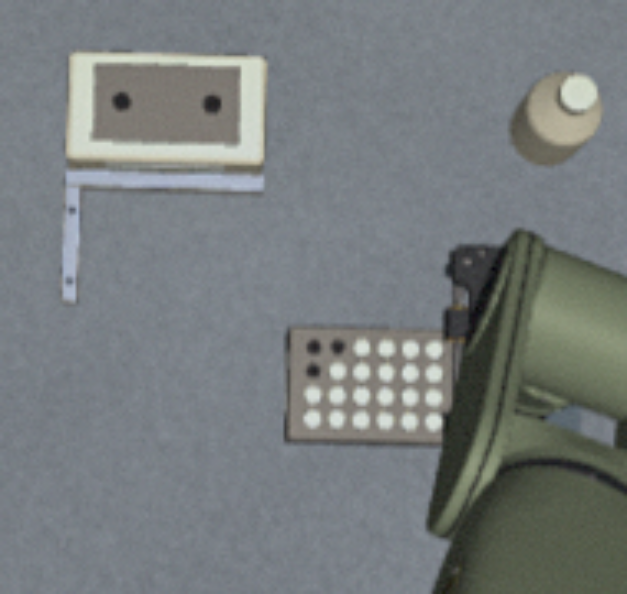

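The rack (left edge at about column 288) is moving and has turned parallel to the reader. Continuing.

drive_tool(motion=[[[0,0.01,0],[0,0,0]],[[0,0.01,0],[0,0,0]],[[0,0.01,0],[0,0,0]],[[0,0.01,0],[0,0,0]],[[0,0.01,0],[0,0,0]],[[0,0.01,0],[0,0,0]],[[0,0.01,0],[0,0,0]],[[0,0.01,0],[0,0,0]],[[0,0.01,0],[0,0,0]],[[0,0.01,0],[0,0,0]]])

```text
time_s: 3.63
ee_pos: [521.6, -108.1, 13.9]
ee_rot: [-180.0, 0.0, -3.0]
force: [-0.0, -2.0, -0.7]
gripper_width: 45.5
```

drive_tool(motion=[[[0,0.01,0],[0,0,0]],[[0,0.01,0],[0,0,0]],[[0,0.01,0],[0,0,0]],[[0,0.008,0],[0,0,0]],[[0,0.006,0],[0,0,0]],[[0,0.004,0],[0,0,0]],[[0,0.002,0],[0,0,0]],[[0,0,0],[0,0,0]],[[0,0,0],[0,0,0]],[[0,0,0],[0,0,0]]])

```text
time_s: 4.47
ee_pos: [521.9, -59.4, 14.0]
ee_rot: [-180.0, -0.0, -3.0]
force: [0.2, -0.8, -0.3]
gripper_width: 45.8
```

Run:
```python
from h import *
cv2.imwrite('pics/top3.png',cv2.resize(env.grab_frame('top')[:,:,::-1][80:260,270:460],None,fx=3.3,fy=3.3))
```

```text
(no output)
```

View pics/top3.png

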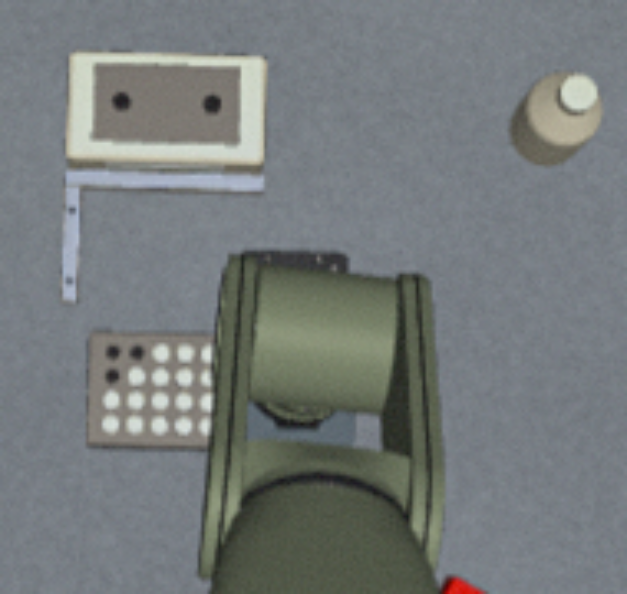

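Run:
```python
from h import *
p=env.camera_params('top')
f=lambda pts,z:[print(np.round(onz(p,((x+.5)/3.3-.5+270,(y+.5)/3.3-.5+80),z),1)) for x,y in pts]
f([(90.5,332),(87.5,448),(210,335)],40)
f([(79,188),(263,192),(76,301)],18)
```

```text
[571.1  81.8]
[484.2  85.9]
[566.5  -7.5]
[685.8  89.3]
[679. -52.]
[598.1  93.3]
```

The rack is square to the reader (yaw about -2.8°), with its left end about 12 mm clear of the side rail line. Next I back off, rise, rotate by -90° and go behind the long side.

drive_tool(motion=[[[0,-0.015,0],[0,0,0]],[[0,-0.02,0],[0,0,0]],[[0,0,0.03],[0,0,0]],[[0,0,0.03],[0,0,0]],[[-0.01,0,0.03],[0,0,-0.12]],[[-0.018,0.02,0],[0,0,-0.12]],[[-0.018,0.025,0],[0,0,-0.12]],[[-0.018,0.025,0],[0,0,-0.12]],[[-0.018,0.025,0],[0,0,-0.12]],[[-0.01,0.025,0],[0,0,-0.12]]], claw=0.9)

```text
time_s: 5.35
ee_pos: [427.3, 26.4, 104.0]
ee_rot: [179.9, 0.1, -44.7]
force: [1.0, 0.4, 0.5]
gripper_width: 82.3
```

drive_tool(motion=[[[0,0,0],[0,0,-0.12]],[[0,0,0],[0,0,-0.12]],[[0,0,0],[0,0,-0.12]],[[0,0,0],[0,0,-0.12]],[[0,0,0],[0,0,-0.12]],[[0,0,0],[0,0,-0.12]],[[0,0,0],[0,0,-0.12]],[[0,0,0],[0,0,0]],[[0,0,0],[0,0,0]],[[0,0,0],[0,0,0]]])

```text
time_s: 6.18
ee_pos: [429.8, 25.7, 104.0]
ee_rot: [-180.0, -0.0, -92.2]
force: [0.5, -0.4, -1.4]
gripper_width: 82.5
```

drive_tool(motion=[[[0,0,-0.01],[0,0,-0.014]],[[0,0,-0.015],[0,0,0]],[[0,0,-0.015],[0,0,0]],[[0,0,-0.015],[0,0,0]],[[0,0,-0.015],[0,0,0]],[[0,0,-0.01],[0,0,0]],[[0,0,-0.01],[0,0,0]],[[0,0,0],[0,0,0]],[[0,0,0],[0,0,0]],[[0,0,0],[0,0,0]]])

```text
time_s: 7.02
ee_pos: [430.2, 25.8, 14.4]
ee_rot: [-180.0, -0.0, -93.1]
force: [0.2, -1.2, 0.7]
gripper_width: 82.5
```

Run:
```python
from h import *
cv2.imwrite('pics/top4.png',cv2.resize(env.grab_frame('top')[:,:,::-1][80:260,270:460],None,fx=3.3,fy=3.3))
cv2.imwrite('pics/wrist4.png',env.grab_frame('wrist')[:,:,::-1])
```

```text
(no output)
```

View pics/top4.png

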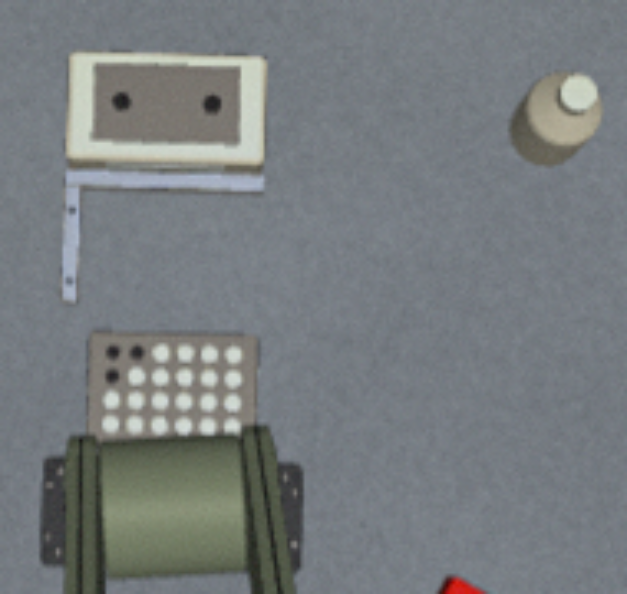

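View pics/wrist4.png

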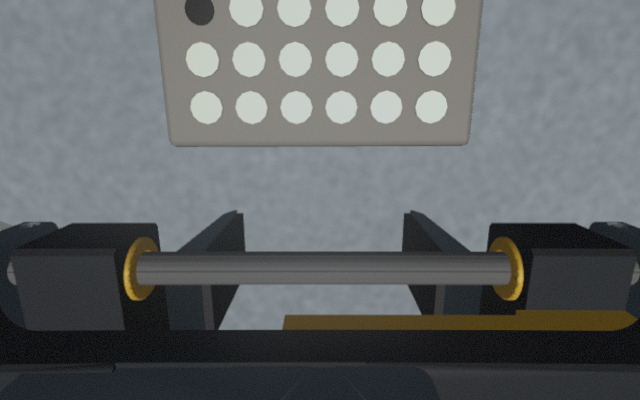

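drive_tool(motion=[[[0.008,0,0],[0,0,0]],[[0.008,0,0],[0,0,0]],[[0.006,0,0],[0,0,0]],[[0.006,0,0],[0,0,0]],[[0.006,0,0],[0,0,0]],[[0.008,-0.001,0],[0,0,0]],[[0.01,-0.001,0],[0,0,0]],[[0.01,-0.001,0],[0,0,0]],[[0.01,0,0],[0,0,0]],[[0.01,-0.001,0],[0,0,0]]])

```text
time_s: 7.95
ee_pos: [513.0, 21.8, 13.8]
ee_rot: [-180.0, -0.0, -93.2]
force: [-1.4, -0.6, -0.9]
gripper_width: 82.4
```

drive_tool(motion=[[[0.01,-0.001,0],[0,0,0]],[[0.01,0,0],[0,0,0]],[[0.01,-0.001,0],[0,0,0]],[[0.01,0,0],[0,0,0]],[[0.008,-0.001,0],[0,0,0]],[[0.006,0,0],[0,0,0]],[[0.005,0,0],[0,0,0]],[[0.002,0,0],[0,0,0]],[[0,0,0],[0,0,0]],[[0,0,0],[0,0,0]]])

```text
time_s: 8.78
ee_pos: [573.1, 18.8, 14.1]
ee_rot: [-179.9, -0.0, -93.2]
force: [-0.7, 0.3, 0.0]
gripper_width: 82.0
```

Run:
```python
from h import *
cv2.imwrite('pics/top5.png',cv2.resize(env.grab_frame('top')[:,:,::-1][85:225,275:395],None,fx=4.2,fy=4.2,interpolation=2))
```

```text
(no output)
```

View pics/top5.png

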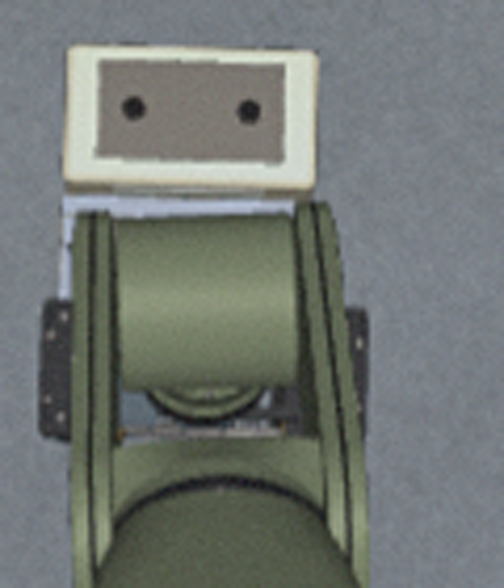

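The arm hides the rack from above. I'll creep forward until the rail resists.

drive_tool(motion=[[[0.001,0,0],[0,0,0]],[[0.001,0,0],[0,0,0]],[[0.001,0,0],[0,0,0]],[[0.001,0,0],[0,0,0]],[[0.001,0,0],[0,0,0]],[[0.001,0,0],[0,0,0]],[[0,0,0],[0,0,0]],[[0,0,0],[0,0,0]],[[0,0,0],[0,0,0]],[[0,0,0],[0,0,0]]])

```text
time_s: 9.67
ee_pos: [579.0, 18.8, 13.9]
ee_rot: [-180.0, -0.0, -93.2]
force: [-0.5, 0.1, -0.8]
gripper_width: 82.2
```

Run:
```python
from h import *
cv2.imwrite('pics/wrist6.png',env.grab_frame('wrist')[:,:,::-1])
cv2.imwrite('pics/scene6.png',cv2.resize(env.grab_frame('scene')[:,:,::-1][150:360,180:380],None,fx=2.8,fy=2.8))
```

```text
(no output)
```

View pics/wrist6.png

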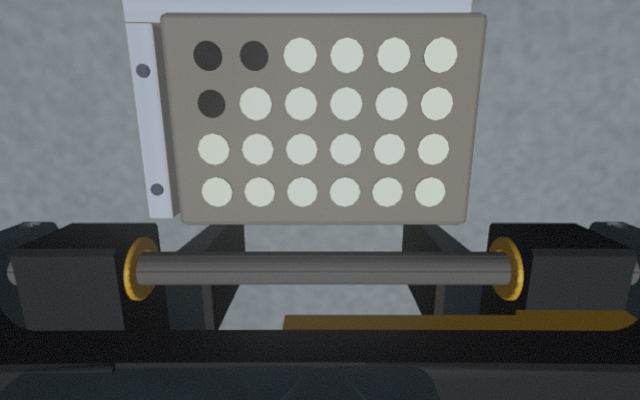

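View pics/scene6.png

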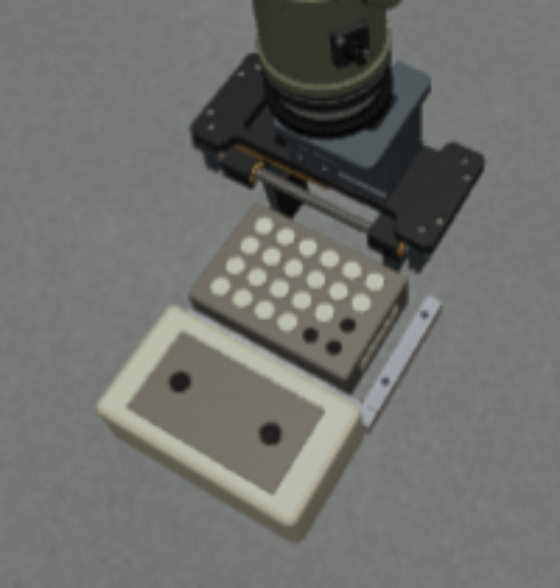

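The wrist view shows the rack inside the L: side rail at columns 130-170, back rail at rows 0-20. No rail contact yet, so I push on.

drive_tool(motion=[[[0.001,0,0],[0,0,0]],[[0.001,0,0],[0,0,0]],[[0.001,0,0],[0,0,0]],[[0.001,0,0],[0,0,0]],[[0,0,0],[0,0,0]],[[0,0,0],[0,0,0]],[[0,0,0],[0,0,0]],[[0,0,0],[0,0,0]],[[0,0,0],[0,0,0]],[[0,0,0],[0,0,0]]])

```text
time_s: 10.6
ee_pos: [579.5, 18.9, 13.7]
ee_rot: [179.6, -0.0, -93.2]
force: [-7.8, 1.1, 5.2]
gripper_width: 82.2
```

Contact: the tool stalled at x = 579.5 with a force of 8 N. One small squaring push, then withdraw and rotate for the end push.

drive_tool(motion=[[[0.002,0,0],[0,0,0]],[[0.002,0,0],[0,0,0]],[[0,0,0],[0,0,0]],[[0,0,0],[0,0,0]],[[0,0,0],[0,0,0]],[[0,0,0],[0,0,0]],[[0,0,0],[0,0,0]],[[0,0,0],[0,0,0]],[[0,0,0],[0,0,0]],[[0,0,0],[0,0,0]]])

```text
time_s: 11.43
ee_pos: [579.5, 18.9, 13.5]
ee_rot: [179.1, -0.0, -93.2]
force: [-15.9, 0.9, 12.6]
gripper_width: 82.2
```

Run:
```python
from h import *
s=env.state(); print(s['force'],s['torque'],s['ee_rot'])
cv2.imwrite('pics/wrist7.png',env.grab_frame('wrist')[:,:,::-1])
```

```text
[-15.85767024   0.89158318  12.62328762] [-0.01698869  2.5516994  -0.19499293] [ 1.79117260e+02 -4.25845793e-02 -9.32059652e+01]
```

View pics/wrist7.png

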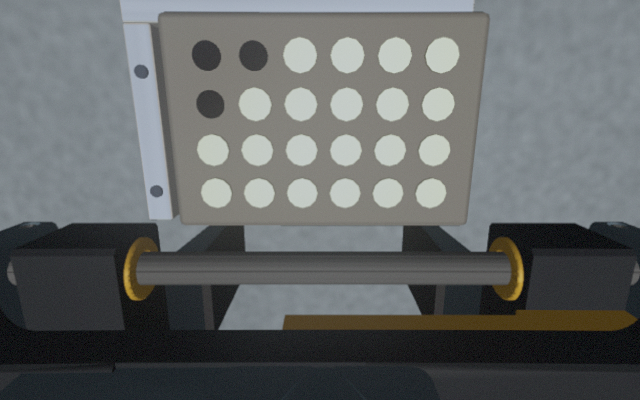

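drive_tool(motion=[[[-0.01,0,0],[0,0,0]],[[-0.015,0,0],[0,0,0]],[[-0.02,0,0],[0,0,0]],[[0,0,0.03],[0,0,0]],[[0,0,0.03],[0,0,0]],[[0,0,0.03],[0,0,0.12]],[[0,-0.022,0],[0,0,0.12]],[[0,-0.025,0],[0,0,0.12]],[[0.01,-0.03,0],[0,0,0.12]],[[0.01,-0.03,0],[0,0,0.12]]], claw=0.5)

```text
time_s: 12.32
ee_pos: [562.7, -89.2, 104.7]
ee_rot: [-179.9, -0.1, -58.4]
force: [0.3, -0.5, 0.8]
gripper_width: 45.5
```

drive_tool(motion=[[[0.02,0,0],[0,0,0.12]],[[0.02,0,0],[0,0,0.12]],[[0.02,0,0],[0,0,0.12]],[[0.01,0,0],[0,0,0.12]],[[0,0,0],[0,0,0.12]],[[0,0,0],[0,0,0.12]],[[0,0,0],[0,0,0.12]],[[0,0,0],[0,0,0.12]],[[0,0,0],[0,0,0]],[[0,0,0],[0,0,0]]])

```text
time_s: 13.15
ee_pos: [632.4, -88.3, 104.0]
ee_rot: [180.0, -0.1, -4.0]
force: [-0.1, 0.5, -0.4]
gripper_width: 45.7
```

Run:
```python
from h import *
s=env.state(); print(s['ee_pos'],s['ee_rot'])
cv2.imwrite('pics/wrist8.png',env.grab_frame('wrist')[:,:,::-1])
cv2.imwrite('pics/top8.png',cv2.resize(env.grab_frame('top')[:,:,::-1][85:225,275:395],None,fx=4.2,fy=4.2,interpolation=2))
```

```text
[632.39630949 -88.31445238 104.04078729] [ 1.79993042e+02 -9.53998756e-02 -3.95539467e+00]
```

View pics/wrist8.png

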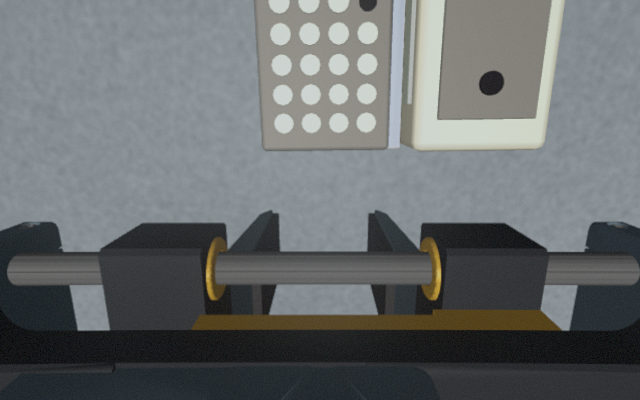

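View pics/top8.png

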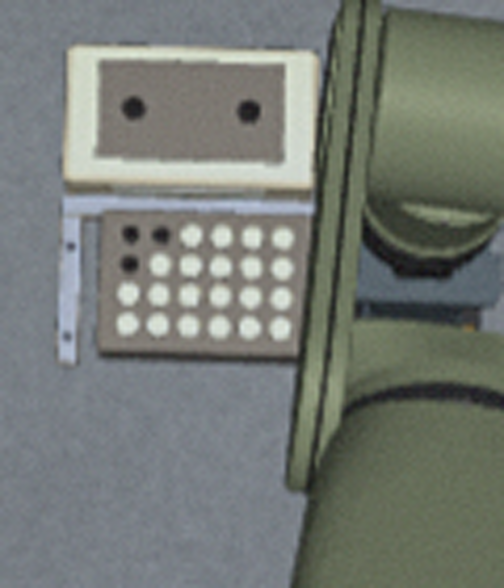

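The rack is flush on the back rail (top view, side gap about 10 mm) and its end is ahead of the fingers in the wrist view. Descend and push +y.

drive_tool(motion=[[[0,0,-0.015],[0,0,0.014]],[[0,0,-0.015],[0,0,0]],[[0,0,-0.015],[0,0,0]],[[0,0,-0.015],[0,0,0]],[[0,0,-0.015],[0,0,0]],[[0,0,-0.01],[0,0,0]],[[0,0,-0.005],[0,0,0]],[[0,0,0],[0,0,0]],[[0,0.004,0],[0,0,0]],[[0,0.006,0],[0,0,0]]])

```text
time_s: 14.08
ee_pos: [632.6, -78.4, 14.9]
ee_rot: [180.0, -0.1, -3.0]
force: [0.2, -0.3, 0.7]
gripper_width: 45.6
```

drive_tool(motion=[[[0,0.004,0],[0,0,0]],[[0,0.004,0],[0,0,0]],[[0,0.003,0],[0,0,0]],[[0,0.003,0],[0,0,0]],[[0,0.003,0],[0,0,0]],[[0,0.003,0],[0,0,0]],[[0,0.002,0],[0,0,0]],[[0,0.001,0],[0,0,0]],[[0,0,0],[0,0,0]],[[0,0,0],[0,0,0]]])

```text
time_s: 14.92
ee_pos: [631.7, -55.0, 13.8]
ee_rot: [-180.0, 0.0, -3.0]
force: [1.0, -0.1, 1.0]
gripper_width: 45.7
```

Run:
```python
from h import *
s=env.state(); print(s['ee_pos'],s['ee_rot'],s['force'])
cv2.imwrite('pics/top9.png',cv2.resize(env.grab_frame('top')[:,:,::-1][85:225,275:395],None,fx=4.2,fy=4.2,interpolation=2))
```

```text
[631.70809212 -55.00269959  13.8375064 ] [-1.79979281e+02  5.86073084e-03 -2.98509691e+00] [ 0.95929386 -0.12903698  1.03565432]
```

View pics/top9.png

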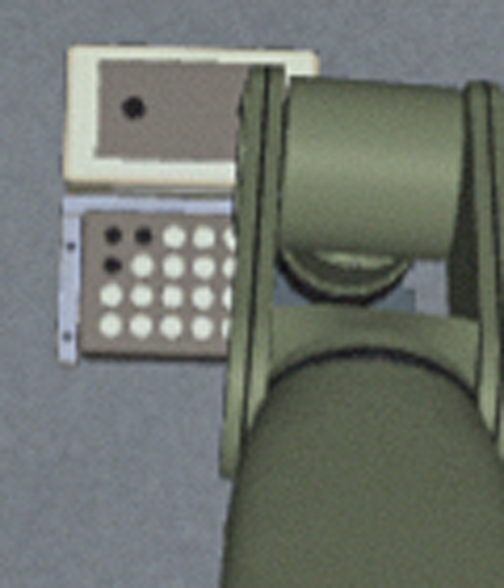

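The rack's left edge has reached about column 83, against the side rail's inner edge at 79. Creeping the last few mm.

drive_tool(motion=[[[0,0.001,0],[0,0,0]],[[0,0.001,0],[0,0,0]],[[0,0.001,0],[0,0,0]],[[0,0.001,0],[0,0,0]],[[0,0,0],[0,0,0]],[[0,0,0],[0,0,0]],[[0,0,0],[0,0,0]],[[0,0,0],[0,0,0]],[[0,0,0],[0,0,0]],[[0,0,0],[0,0,0]]])

```text
time_s: 15.8
ee_pos: [631.3, -53.4, 13.8]
ee_rot: [179.8, 0.0, -3.0]
force: [-1.2, -8.5, -0.2]
gripper_width: 45.6
```

drive_tool(motion=[[[0,0.0015,0],[0,0,0]],[[0,0.0015,0],[0,0,0]],[[0,0,0],[0,0,0]],[[0,0,0],[0,0,0]],[[0,0,0],[0,0,0]],[[0,-0.003,0],[0,0,0]],[[0,-0.01,0],[0,0,0]],[[0,-0.02,0],[0,0,0]],[[0,-0.02,0],[0,0,0]],[[0,0,0.03],[0,0,0]]])

```text
time_s: 16.63
ee_pos: [627.7, -103.3, 38.7]
ee_rot: [-179.9, 0.7, -3.1]
force: [-0.3, -0.2, -1.0]
gripper_width: 45.8
```

drive_tool(motion=[[[0,0,0.03],[0,0,0]],[[0,0,0.03],[0,0,0]],[[-0.03,0,0],[0,0,0]],[[-0.03,0,0],[0,0,0]],[[-0.03,0,0],[0,0,0]],[[-0.03,0,0],[0,0,0]],[[-0.03,0,0],[0,0,0]],[[-0.03,0,0],[0,0,0]],[[0,0,0],[0,0,0]],[[0,0,0],[0,0,0]]])

```text
time_s: 17.47
ee_pos: [450.5, -100.9, 104.2]
ee_rot: [-180.0, -0.0, -3.0]
force: [0.2, 0.3, 0.9]
gripper_width: 45.9
```

Run:
```python
from h import *
s=env.state(); print(s['ee_pos'],s['ee_rot'],s['force'])
im=env.grab_frame('top')[:,:,::-1]; cv2.imwrite('pics/top10f.png',im)
cv2.imwrite('pics/top10.png',cv2.resize(im[85:200,275:375],None,fx=5,fy=5,interpolation=2))
cv2.imwrite('pics/scene10.png',env.grab_frame('scene')[:,:,::-1])
```

```text
[ 450.53893445 -100.88602545  104.20368754] [-1.79958058e+02 -6.62451775e-03 -3.01885903e+00] [0.21228141 0.26813143 0.88918133]
```

View pics/top10.png

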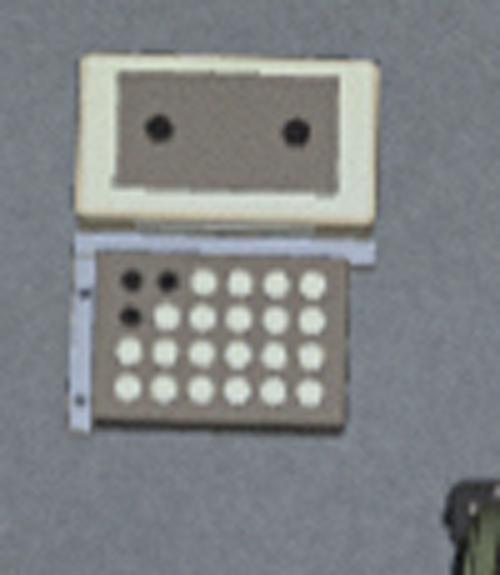

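View pics/scene10.png

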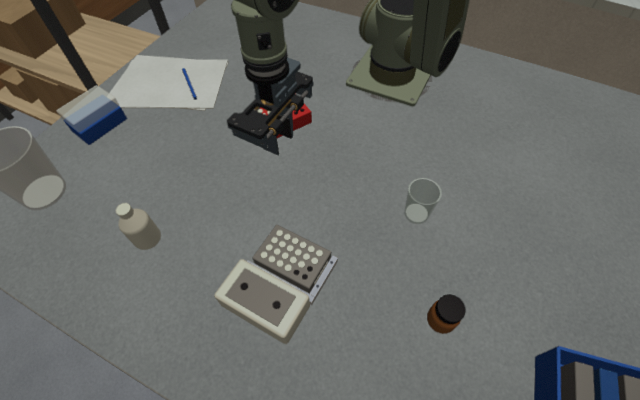

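The rack looks seated on both rails, and the bystanders look unmoved. Now the numbers.

Run:
```python
from h import *
p=env.camera_params('top')
# top-face edges by rack colour (warm grey: R-B>=0) vs bench/rails (bluish)
im=cv2.imread('pics/top10f.png').astype(int)
m=((im[...,2]-im[...,0]>-2)|(im.min(2)>180)).astype(np.uint8)
m[:133]=0; m[:,:290]=0; m[175:]=0; m[:,348:]=0
m=cv2.morphologyEx(m,cv2.MORPH_CLOSE,np.ones((3,3),np.uint8))
c=max(cv2.findContours(m,0,cv2.CHAIN_APPROX_NONE)[0],key=cv2.contourArea)
print(cv2.minAreaRect(c), cv2.contourArea(c), c[:,0].min(0), c[:,0].max(0))
f=lambda pts,z:np.array([onz(p,((x+.5)/5-.5+275,(y+.5)/5-.5+85),z) for x,y in pts])
R=f([(97,249),(348,256),(345,425),(94,418)],40); print(R.round(1))
S=f([(96,249),(92,430)],18); print('side rail inner',S.round(1))
B=f([(76,234),(376,242)],18); print('back rail outer',B.round(1))
l=lambda a,b:np.degrees(np.arctan2(-(b-a)[0],(b-a)[1]))
print('rack yaw',l(R[1],R[0]),l(R[2],R[3]),'rail yaw',l(B[1],B[0]))
th=np.radians(-3.1); Rm=np.array([[np.cos(th),-np.sin(th)],[np.sin(th),np.cos(th)]])
print('rack in reader',(Rm.T@(R.mean(0)-[687,89.1])).round(1), R.mean(0))
a=cv2.imread('pics/top0.png').astype(int)
for n,(x0,y0,x1,y1) in dict(bottle=(415,90,465,140),jar=(180,145,220,180),beaker=(222,222,265,262)).items():
    print(n,'max diff',cv2.blur(np.abs(a-im)[y0:y1,x0:x1].astype(np.float32).mean(2),(3,3)).max())
```

```text
((319.9371337890625, 153.1981964111328), (53.235416412353516, 35.0713996887207), 1.6365771293640137) 1694.0 [293 135] [347 171]
[[686.7  87.1]
 [679.8 -38. ]
 [594.7 -33.8]
 [601.4  90.3]]
side rail inner [[691.6  88.6]
 [598.8  92.5]]
back rail outer [[699.6  98.6]
 [691.5 -53.6]]
rack yaw -3.1431662618082874 -3.1079489828220295 rail yaw -3.0731177407360324
rack in reader [-42.9 -65.1] [640.63430301  26.40316678]
bottle max diff 8.666667
jar max diff 8.37037
beaker max diff 8.666667
```

```bash
python3 -c "
from workcell import env
print(env.job_done())"
```

```text
the job is handed in; nothing more can be done
None
```

I pushed the grey rack into the corner stop and handed the job in at about 17.5 s of the 72 s allowed; the hand-in reports no verdict. I pushed +y on the end with two finger tips, +x on the long side to the back rail, then +y to the side rail. Each rail stop showed as a stall: about 8 N, then 16 N on the back rail, and about 8.5 N on the side rail, followed by a slightly firmer nudge not read at its peak.

**Last checks, top camera, arm withdrawn:**
- **Position:** the rack is at about (-42.9, -65.1) mm in the reader frame, against the dock at (-43, -63.5).
- **Angle:** rack yaw is -3.1° and rail yaw is -3.1°, so it is square within about 0.1°.
- **Bystanders:** image patches of the bottle, beaker and jar are unchanged from the first picture beyond noise.
- **Arm:** the tool is clear of everything, with force readings around zero.

**Small disagreement:** the y reading is 1.6 mm short of the dock. That is within the 2 mm calibration error, and the measured rack also came out 2 mm short in length. The rack felt seated, so I took it as flush.

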